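# Set up the desk camera stand and hold its mast up

### The arm

A 6-joint arm with a two-finger parallel gripper is mounted at the origin on the work surface. World frame = base frame: x ahead of the robot, y to its left, z up, the work surface at z = 0. Lengths are in m, angles in degrees, forces in N, time in s.
With the tool pointing down it reaches from about 0.4 to 0.825 m from the base axis. Payload 7 kg.
Tool frame: the origin (TCP) lies at the very end of the fingers, on their centre line; the grasp point (between the pads) lies hold_point_z behind it (hold_point_z is the distance from the TCP to the grasp point, in m); z points along the fingers, y is the direction in which the jaws open and shut (so a half turn about z gives the same grasp; the last joint's range is limited). The gripper opens to 88 mm and grips with 3 to 60 N. Pads are 19 mm wide; open, the fingers measure 130 mm over their backs; the gripper's body (78 mm by 193 mm) begins 47 mm behind the grasp point.
Start: joints at [81.022, 20.546, 0.682, 0, -70.136, -16.507], TCP at [0.29, 0.609, 0.227] pointing down, gripper open.
Joint ranges: [-176.03, 176.03], [-82.01, 121.73], [-58.28, 71.71], [-173.87, 95.51], [-174.79, -0.11], [-173.66, 173.66]. Speed limits (degrees/s): [136.94, 136.94, 172.46, 180, 180, 180].

### API

Orientations are given as [roll, pitch, yaw] about the fixed x, y, z axes, in that order (R = Rz(yaw) Ry(pitch) Rx(roll)).
In Python, from plant import get_obs, snapshot, close_job, hold_point_z gives the robot as it stands. The module is installed in compiled form; this text tells all that it offers.
- The arm moves only by the tool jog_arm, never from a script. Its argument "commands" is a list of rows, each a list of 4 numbers: the shift along the world's x, y, z in mm, then the turn about the world's z in degrees. In form: [[x, y, z, turn], ...]. A call has exactly 10 rows; each row shifts and turns the commanded pose from where the row before left it; what a row does not reach is not made up. A row lasts 1/12 s, in which the tool goes at most 41.7 mm and 7.16 degrees, less where a joint would pass 70% of its speed; a pose out of reach is approached as far as the arm can. A call is refused whole if a number of a shift passes 41.7 or a number of a turn 7.16, either way. A call with a gripper value outside its range is refused whole. "fingers" is the finger opening in mm, from 0 to 87.6, set as the call begins (left out, the last holds). The fingers move at their own pace and stop on an object; the grip force is fixed at half the most. Time passes only in rows, so rows that do not move let the fingers close, or fill a call up. It gives the time, the measured TCP pose, the force and the opening at its end, in the units of the state.
- get_obs(): the state, without advancing time (a new reading comes with each control period).
- snapshot(name): name is "scene" or "top" or "wrist"; returns a dict with "image" (400x640x3 uint8, red, green, blue), "fov_y" (degrees; the focal length in pixels is half the picture's height over the tangent of half this angle, whatever the lens; pixels are square), "cx", "cy" (the principal point, pixels), "dist_coeffs" ([k1, k2, p1, p2, k3] as OpenCV has them; the pictures are not rectified), "rvec" (rotation vector, rad) and "tvec" (3), from world to camera coordinates, as OpenCV has them; the wrist camera has in their place "mount" (4x4, takes a point from camera to tool coordinates, whose origin is the TCP and whose axes are the flange's). Camera axes: x right, y down, z forward; pixel columns grow to the right and rows downward; lengths in m; the calibration is good to about 2 mm. A picture is of the moment at which its call begins: read the wrist's pose just before it. There is no depth.
- close_job(): hands the job in, once; it reports no verdict.
The state is a dict: "clock": time; "joint_pos": joint angles; "qvel": joint speeds; "tau": joint torques, N m; "tool_pos": TCP position; "orientation": TCP orientation; "force": force on the tool from outside, world axes, zero at the start; "moment": the same for the moment, N m; "opening": finger opening in m.
Only numpy, scipy, OpenCV 4.12 (cv2) and the standard library are available. Lean on these libraries where they do the work, as an engineer would, in place of code of your own. Each camera call takes 0.05 s, during which the arm holds its last target.

### The job

Set up the little folding camera stand on the desk: first swing its side leg all the way out until it clicks into its end position, then squeeze the button on the side of the camera head and pull the telescopic mast straight up past its first stop to its second stop, fully extended. The mast sinks if let go, so finish while still gripping the head and holding it at full height (a colleague will tighten the collar). Leave the bottle, the cup and the tissue box where they are.

Things in the scene. Friction and masses are not known exactly. Their poses are not given: they have to be found in the camera images.
- stand: The camera stand, fixed to the desk. Dark steel base plate 120 (x) x 110 (y) x 22 mm high; origin under the plate's centre on the desk, z up. A vertical black column of 42 mm diameter at most stands on the origin and ends 85 mm above the desk; the mast slides in it along z. The camera lens looks along the stand's -x, the button sits on its +y side, the side leg is hinged at its (-x, +y) corner.
- head: The camera head on top of the mast, turned as the stand: black block 36 (x) x 30 (y) x 58 (z) mm, origin at its centre, which is 138 mm above the desk with the mast down and 258 mm at the second stop. A camera 22 mm deep projects from its -x face, nothing from its -y face, the button from its +y face. Head and upper tube weigh about 0.26 kg (the head's weight varies by a third). Take it from above, fingers on the -y face and on the button.
- head_grip (a point): Point to grip the head: 1 mm to +y of the head's centre (midway between the -y face and the pressed button's face). Axes as the stand's: fingers close along y. Gripped so, the opening is 32 mm; with the button out the width there is 37 mm.
- button_face (a point): Centre of the outer face of the round grey release button, 21 mm diameter, on the head's +y side at the height of the head's centre; stands 7 mm proud when out and 2 mm proud when pressed. It is pressed along the stand's -y.
- button (a joint): Travel of the release button: 0 out, 0.005 m fully pressed (spring, 2.5 N rising to 5 N). The mast is locked down unless this is above about 0.004, and runs freely while it is held in. If the mast sinks back with the button out it rests some 13 mm up, unlocked.
- uppertube (a joint): Extension of the thin upper tube out of the middle tube: 0 down, 0.06 m at its end, the first stop. It slides first; lifting it and the head takes 2 to 4 N, and it sinks by its own weight when let go.
- midtube (a joint): Extension of the middle tube out of the column: 0 down, 0.06 m at its end, which is the second stop (upper tube fully out too, 120 mm in all). It starts moving once the upper tube is at its end, with about 10 N at the head, and is kept up by friction (creeps down about 1 mm/s if nothing holds it). The second stop is hard.
- leg (a joint): Angle of the side leg about its vertical hinge: 0 folded (along the stand's +x beside the base), growing counter-clockwise seen from above, 1.60 rad hard end, about square to the base (along the stand's +y). Light friction (under 1 N at the peg) until about 1.0 rad, then a spring ball must be passed (peak of about 2.5 N at the peg, top at 1.29 rad) and it seats beyond about 1.55 rad.
- leg_peg (a point): Centre of the top of the upright round black finger peg at the leg's outer end: 14 mm diameter, from 20 to 70 mm above the desk, 140 mm from the hinge. The leg's bar below it is 18 mm wide, its top 20 mm above the desk, and reaches 5 mm beyond the peg's centre; a 24 mm wide rubber foot is under the peg. The peg can be pinched from above or pushed sideways.
- leg_hinge (a point): Point on the leg's vertical hinge axis at desk height, at (-50, 68) mm in the stand's frame. The hinge hub, 28 mm diameter, is 27 mm high.
- sanitiser: Bystander: clear round bottle with white cap, 64 mm diameter, 160 mm high, origin under its centre.
- pencup: Bystander: empty black cup, 76 mm diameter, 95 mm high, origin under its centre.
- tissues: Bystander: blue box 115 x 220 x 65 mm high, origin under its centre.
There are look-alikes about, which are no part of the job. Leave any yellow look-alike of the stand alone.

How it is judged:
By the outcome, as a careful person would: the job done as asked, in the order asked, and still so for the second after the job is handed in, while the arm keeps its last pose, push and grip.
It also fails if it takes over 48 s, if anything falls off the work surface, if the arm or the gripper's body presses on something with over 40 N, if the wrist force passes 120 N, or if a joint passes its speed limit or range.

## Working session

There is one attempt and no reset: what is moved stays moved. The work goes in short steps, Python scripts to look and compute and a tool call to move; the robot and the scene stay as the last step left them, time stands still between calls to the robot, and variables do not carry over. Pictures are saved under pics/ and viewed, and the job is handed in when it is done.

Besides the shell and the picture viewer there is one more tool, called after ">>>" in YAML: its name, and indented under it one key for each argument. jog_arm: Moves the arm, as the interface text tells. Its arguments: {"type":"object","properties":{"commands":{"type":"array","items":{"type":"array","items":{"type":"number"}}},"fingers":{"type":"number"}},"required":["commands"]}

```bash
mkdir -p pics; cat > h.py <<'E'
import numpy as np, cv2, pickle
from plant import get_obs, snapshot, hold_point_z
def K(s):
    h,w=s['image'].shape[:2]; f=h/2/np.tan(np.radians(s['fov_y'])/2)
    return np.array([[f,0,s['cx']],[0,f,s['cy']],[0,0,1.]])
def euler(o):
    r,p,y=np.radians(o); c,s=np.cos,np.sin
    return np.array([[c(y),-s(y),0],[s(y),c(y),0],[0,0,1]])@np.array([[c(p),0,s(p)],[0,1,0],[-s(p),0,c(p)]])@np.array([[1,0,0],[0,c(r),-s(r)],[0,s(r),c(r)]])
def take(name,fn):
    o=get_obs(); s=snapshot(name); 
    if 'mount' in s:
        T=np.eye(4);T[:3,:3]=euler(o['orientation']);T[:3,3]=o['tool_pos'];C=T@np.array(s['mount']); R=C[:3,:3].T;t=-R@C[:3,3]
        s['rvec']=cv2.Rodrigues(R)[0];s['tvec']=t
    s['obs']=o
    pickle.dump(s,open('pics/'+fn+'.pkl','wb')); cv2.imwrite('pics/'+fn+'.png',s['image'][:,:,::-1]); return s
def load(fn): return pickle.load(open('pics/'+fn+'.pkl','rb'))
def ray(s,uv):
    R=cv2.Rodrigues(np.array(s['rvec'],float))[0];t=np.array(s['tvec'],float).ravel()
    p=cv2.undistortPoints(np.array([[uv]],float),K(s),np.array(s['dist_coeffs'],float)).ravel()
    d=R.T@np.array([p[0],p[1],1]); return -R.T@t,d/np.linalg.norm(d)
def onz(s,uv,z):
    c,d=ray(s,uv); return c+d*(z-c[2])/d[2]
def tri(a,b):
    (c1,d1),(c2,d2)=a,b
    m=np.stack([d1,-d2],1); x=np.linalg.lstsq(m,c2-c1,rcond=None)[0]
    p,q=c1+d1*x[0],c2+d2*x[1]; return (p+q)/2,np.linalg.norm(p-q)
def proj(s,P):
    return cv2.projectPoints(np.array(P,float).reshape(-1,3),np.array(s['rvec'],float),np.array(s['tvec'],float),K(s),np.array(s['dist_coeffs'],float))[0].reshape(-1,2)
E
python3 - <<'E'
from h import *
for n in ['scene','top','wrist']:
    s=take(n,n+'0'); print(n,s['fov_y'],s['cx'],s['cy'],s['dist_coeffs'],ray(s,(320,200)))
print(get_obs(),hold_point_z)
E
```

```text
scene 51.18364057515952 318.79211842842733 197.25556687579044 [-0.10776596  0.          0.          0.          0.        ] (array([1.31881084, 0.27543296, 1.05835917]), array([-0.62681725, -0.23080724, -0.74419631]))
top 45.232156636397505 320.3477538669537 199.5492999008178 [-0.13845595  0.          0.          0.          0.        ] (array([0.30835879, 0.00963164, 1.49655617]), array([ 0.15159442, -0.00244769, -0.98843975]))
wrist 66.96728060330406 315.3967284675043 200.51752036483396 [-0.03000733  0.          0.          0.          0.        ] (array([0.35885963, 0.57624836, 0.38332294]), array([-0.2543892 ,  0.10395579, -0.96149848]))
{'clock': 0.15, 'joint_pos': array([ 8.10231881e+01,  2.05806822e+01,  6.45672946e-01, -1.34035629e-02,
       -7.01350311e+01, -1.65065085e+01]), 'qvel': array([ 0.06264702, -0.04192387,  0.24862634,  0.00839852,  0.0564188 ,
       -0.01795495]), 'tau': array([-1.63771660e-03, -5.83274746e+01,  2.93292528e+01,  7.00128704e+00,
        8.80357489e-03, -1.02505526e-04]), 'tool_pos': array([0.29029524, 0.60898468, 0.22585557]), 'orientation': array([ 1.79929266e+02, -7.81916178e-03, -2.54878779e+01]), 'force': array([ 0.20241776, -0.45906925,  0.09362086]), 'moment': array([-0.07275766, -0.01035175, -0.00013541]), 'opening': 0.08771047161791094} 0.0188
```

View pics/scene0.png

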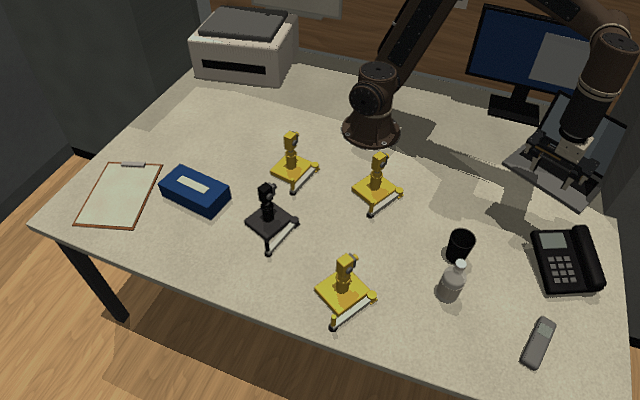

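View pics/top0.png

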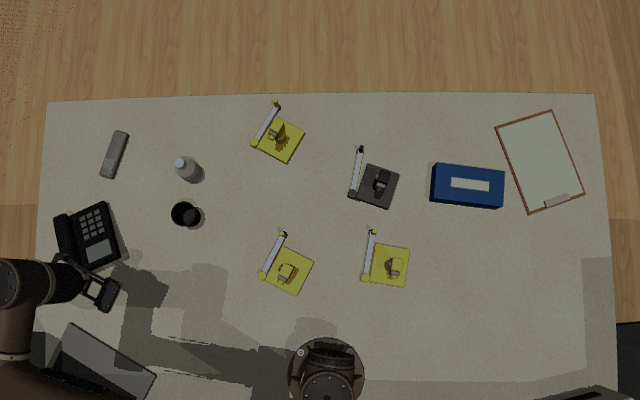

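View pics/wrist0.png

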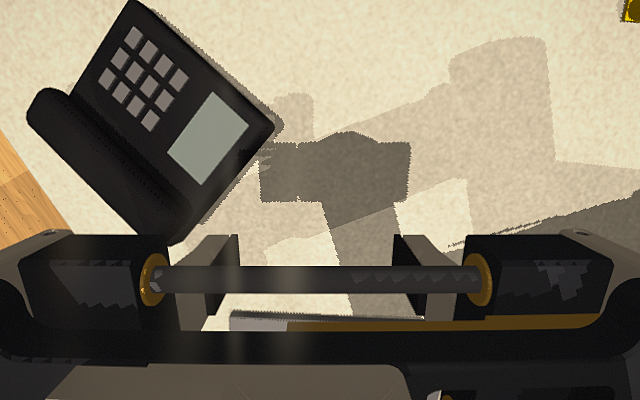

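Candidates: the dark stand at top (375,185) / scene (270,215). Yellow look-alikes are at top (278,138), (287,271) and (388,265), with matching ones in the scene view. I choose the dark one and will check it in a crop.

```bash
python3 - <<'E'
from h import *
a=load('top0')['image'][135:220,330:420,::-1];b=load('scene0')['image'][170:265,235:310,::-1]
a=cv2.resize(a,(400,378),interpolation=2);b=cv2.resize(b,(378*75//95,378),interpolation=2)
cv2.imwrite('pics/crop0.png',np.hstack([a,b]))
s=load('top0')
for n,uv,z in [('hub',(353,198),.027),('peg',(361,150),.07),('sc_c',(380,183),.167),('plate',(370,207),.0)]: print(n,onz(s,uv,z))
E
```

```text
hub [ 0.53843355 -0.09642339  0.027     ]
peg [ 0.68013788 -0.12187087  0.07      ]
sc_c [ 0.55821443 -0.16383109  0.167     ]
plate [ 0.51312937 -0.1512922   0.        ]
```

View pics/crop0.png

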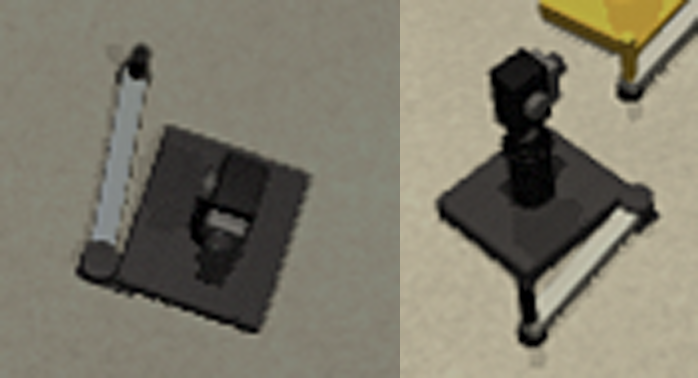

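```bash
python3 - <<'E'
from h import *
s=load('top0')
f=lambda x,y:(330+x/4.444-.5,135+y/4.447-.5)
pk=onz(s,f(140,52),.07);hb=onz(s,f(100,260),.027)
A=onz(s,f(170,125),.022);B=onz(s,f(310,177),.022);C=onz(s,f(258,332),.022)
print('peg',pk,'hub',hb,np.linalg.norm((pk-hb)[:2]))
print(A,B,C,np.linalg.norm(A-B),np.linalg.norm(B-C))
O=(A+C)/2;yaw=np.degrees(np.arctan2(*(B-C)[[1,0]]));y2=np.degrees(np.arctan2(*(A-B)[[1,0]]))-90;y3=np.degrees(np.arctan2(*(pk-hb)[[1,0]]));print(O,yaw,y2,y3)
for y in np.radians([yaw,-14]):
  R=np.array([[np.cos(y),-np.sin(y)],[np.sin(y),np.cos(y)]]); print('hinge pred',O[:2]+R@[-.05,.068],'O from hub',hb[:2]-R@[-.05,.068])
b=load('scene0'); g=lambda x,y:(235+x*75/298-.5,170+y*95/378-.5)
print('scene peg',onz(b,g(526,278),.07),'tri',tri(ray(s,f(140,52)),ray(b,g(526,278))))
E
```

```text
peg [ 0.69217904 -0.12225376  0.07      ] hub [ 0.55430408 -0.09373387  0.027     ] 0.1407937827424119
[ 0.65141477 -0.14637968  0.022     ] [ 0.61245407 -0.24465959  0.022     ] [ 0.50248039 -0.20345664  0.022     ] 0.10572074379862821 0.11743888936196288
[ 0.57694758 -0.17491816  0.022     ] -20.539061654836033 -21.624659940751116 -11.686992296894715
hinge pred [ 0.55398344 -0.09369841] O from hub [ 0.57726822 -0.17495362]
hinge pred [ 0.54488349 -0.09684196] O from hub [ 0.58636818 -0.17181007]
scene peg [0.58050644 0.15296464 0.07      ] tri (array([0.65510628, 0.02682501, 0.17804204]), np.float64(0.27714013972918755))
```

>>> jog_arm:
  commands:
    - [12, -37, 10, 0]
    - [12, -37, 10, 0]
    - [12, -37, 10, 0]
    - [12, -37, 10, 0]
    - [12, -37, 10, 0]
    - [12, -37, 10, 0]
    - [12, -37, 10, 0]
    - [12, -37, 10, 0]
    - [12, -37, 10, 0]
    - [12, -37, 10, 0]

```text
clock: 0.98
tool_pos: [0.4104, 0.2373, 0.3271]
orientation: [-180.0, 0.0, -25.5]
force: [1.9, 0.0, -0.4]
opening: 0.0874
```

>>> jog_arm:
  commands:
    - [15, -38, 2, 2]
    - [15, -38, 2, 2]
    - [15, -38, 2, 2]
    - [15, -38, 2, 2]
    - [15, -38, 2, 2]
    - [15, -38, 2, 0]
    - [15, -38, 2, 0]
    - [15, -38, 0, 0]
    - [15, -38, 0, 0]
    - [0, 0, 0, 0]

```text
clock: 1.82
tool_pos: [0.5465, -0.1082, 0.3393]
orientation: [179.9, 0.1, -15.8]
force: [0.9, 1.3, 0.2]
opening: 0.0875
```

```bash
python3 - <<'E'
from h import *
s=take('wrist','wrist1');print({k:s['obs'][k] for k in('clock','tool_pos','orientation','force','joint_pos')})
s=take('top','top1')
E
```

```text
{'clock': 1.8167, 'tool_pos': array([ 0.54651782, -0.10820509,  0.3393114 ]), 'orientation': array([ 1.79883268e+02,  9.50064440e-02, -1.57629514e+01]), 'force': array([0.89082912, 1.27130782, 0.1845249 ]), 'joint_pos': array([ 8.98573056e+00,  6.39761705e+00, -3.47952352e+00,  6.72064954e-02,
       -8.02580150e+01,  6.52399646e+01])}
```

View pics/wrist1.png

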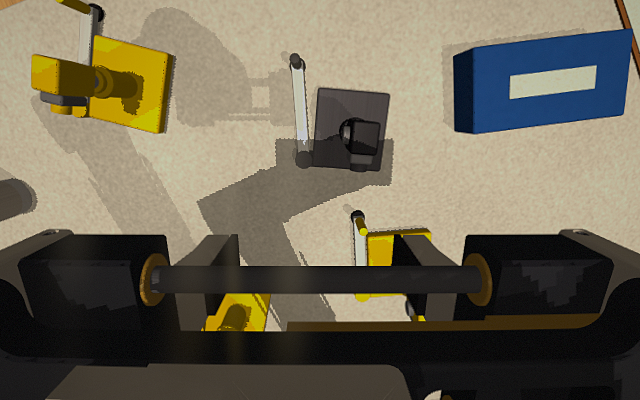

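The wrist view shows the dark stand: plate at about (350,130), peg at (296,60), hub at (303,158). The blue box is at (545,80), and yellow look-alikes are at (128,85), (395,250) and (240,310). Now a magnified view.

```bash
python3 - <<'E'
from h import *
s=load('wrist1')
b=s['image'][40:185,270:400,::-1]
b=np.clip(b.astype(float)*2.2,0,255).astype(np.uint8)
cv2.imwrite('pics/crop1.png',cv2.resize(b,None,fx=4,fy=4,interpolation=cv2.INTER_CUBIC))
E
```

```text
(no output)
```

View pics/crop1.png

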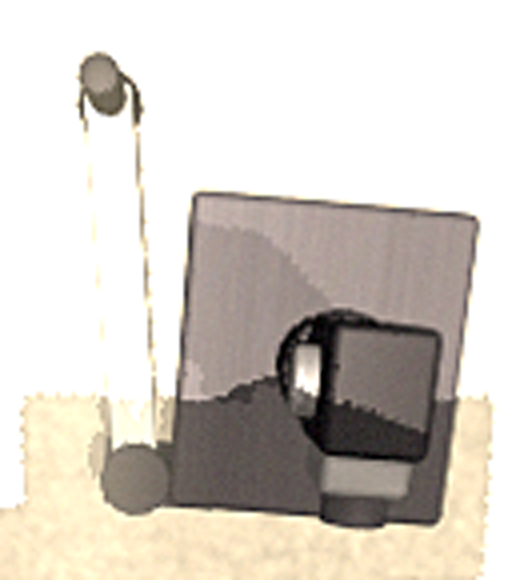

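```bash
python3 - <<'E'
from h import *
s=load('wrist1')
f=lambda x,y:(270+(x+.5)/4-.5,40+(y+.5)/4-.5)
ang=lambda v:np.degrees(np.arctan2(v[1],v[0]))
pk=onz(s,f(101,76),.07);hb=onz(s,f(137,480),.027)
A=onz(s,f(193,192),.022);B=onz(s,f(480,216),.022);C=onz(s,f(440,523),.022)
print('peg',pk,'hub',hb,np.linalg.norm((pk-hb)[:2]),ang(pk-hb))
O=(A+C)/2;print(np.linalg.norm(A-B),np.linalg.norm(B-C),'O',O,ang(B-C),ang(A-B)-90)
H=[onz(s,f(*p),.167) for p in [(335,322),(442,328),(433,460),(325,455)]]
print('head',np.mean(H,0),np.linalg.norm(H[0]-H[1]),np.linalg.norm(H[1]-H[2]),ang(H[0]-H[3]),ang(H[0]-H[1])-90)
y=np.radians(-20.5);R=np.array([[np.cos(y),-np.sin(y)],[np.sin(y),np.cos(y)]])
print('O from hub',hb[:2]-R@[-.05,.068])
# yellow neighbour head, front left: head top seen in both
E
python3 - <<'E'
import sys;sys.path.insert(0,'.')
import os;os.chdir('.')
from h import *
s=load('wrist1');
b=s['image'][0:150,0:200,::-1];cv2.imwrite('pics/crop2.png',cv2.resize(b,None,fx=3,fy=3))
E
```

```text
peg [ 0.69331278 -0.1223906   0.07      ] hub [ 0.55773163 -0.0933561   0.027     ] 0.138655151485632 -12.08723991423143
0.10730973219873753 0.11625411570686751 O [ 0.58108907 -0.17358752  0.022     ] -19.894675192892507 -20.096602402030243
head [ 0.58100444 -0.17435525  0.167     ] 0.028462052045505632 0.03492887351143345 -18.26622883580596 -18.684999989942497
O from hub [ 0.58075114 -0.17456018]
```

View pics/crop2.png

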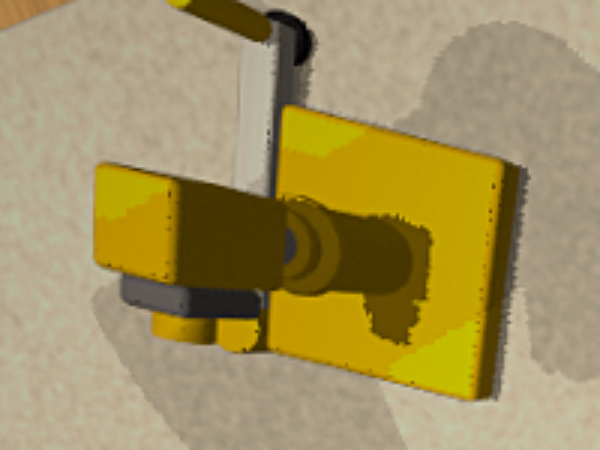

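```bash
python3 - <<'E'
from h import *
s=load('wrist1')
P=[onz(s,(x/3,y/3),.022)[:2] for x,y in [(285,105),(515,165),(480,400),(268,350)]];print(P,np.mean(P,0))
print('head top',[onz(s,(x/3,y/3),.167)[:2] for x,y in [(95,165),(178,178),(170,282),(93,265)]])
h=np.array([.5577,-.0934])
for a in [-12,10,30,50,71.7]:
    r=np.radians(a); print(a,h+.14*np.array([np.cos(r),np.sin(r)]))
ax=lambda a:np.array([np.cos(np.radians(a)),np.sin(np.radians(a))])
p=h+.14*ax(71.7)
print('body',[p+i*.0965*ax(161.7)+j*.039*ax(71.7) for i in(-1,1) for j in(-1,1)])
E
```

```text
[array([0.81330082, 0.146455  ]), array([0.75606223, 0.04900734]), array([0.65726509, 0.11005316]), array([0.71158967, 0.20646281])] [0.73455445 0.12799458]
head top [array([0.75711667, 0.13508643]), array([0.74456765, 0.10860532]), array([0.71479822, 0.12764638]), array([0.72817076, 0.15207016])]
-12 [ 0.69464066 -0.12250764]
10 [ 0.69557309 -0.06908926]
30 [ 0.67894356 -0.0234    ]
50 [0.64769027 0.01384622]
71.7 [0.60165894 0.03951957]
body [array([ 0.6810328, -0.0278083]), array([0.70552421, 0.04624689]), array([0.49779368, 0.03279225]), array([0.52228509, 0.10684743])]
```

>>> jog_arm:
  commands:
    - [25, -2, -30, 1]
    - [25, -2, -30, 1]
    - [25, -2, -30, 1]
    - [25, -3, -30, 1]
    - [25, -3, -30, 0]
    - [23, -2, -30, 0]
    - [0, 0, -20, 0]
    - [0, 0, -20, 0]
    - [0, 0, -20, 0]
    - [0, 0, 0, 0]
  fingers: 50

```text
clock: 2.75
tool_pos: [0.6906, -0.1148, 0.0957]
orientation: [179.9, 0.4, -11.4]
force: [-1.0, 0.4, -0.2]
opening: 0.0501
```

```bash
python3 - <<'E'
from h import *
s=take('wrist','wrist2');print({k:s['obs'][k] for k in('clock','tool_pos','orientation','force','opening')})
E
```

```text
{'clock': 2.75, 'tool_pos': array([ 0.69058108, -0.11479657,  0.09574556]), 'orientation': array([179.94918402,   0.42019919, -11.43463461]), 'force': array([-1.01742585,  0.37175137, -0.21713972]), 'opening': 0.050088638912215204}
```

View pics/wrist2.png

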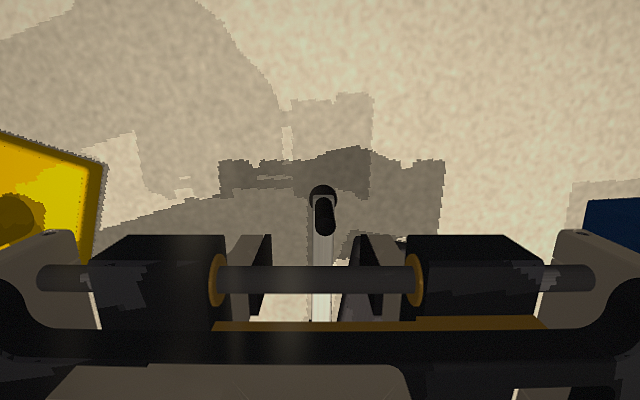

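The wrist view shows the peg rising from its base at (322,190) to its top at (325,222), between the fingers.

```bash
python3 - <<'E'
from h import *
s=load('wrist2');print(onz(s,(324.5,226),.07),onz(s,(323,195),.02),proj(s,[[.694,-.1224,.07],[.694,-.1224,.02]]))
E
```

```text
[ 0.69518412 -0.12215318  0.07      ] [ 0.70203011 -0.12371465  0.02      ] [[325.2201983  227.60531101]
 [323.29879162 204.72863068]]
```

>>> jog_arm:
  commands:
    - [3, -7, -12, 0]
    - [0, 0, -12, 0]
    - [0, 0, -12, 0]
    - [0, 0, -12, 0]
    - [0, 0, -12, 0]
    - [0, 0, 0, 0]
    - [0, 0, 0, 0]
    - [0, 0, 0, 0]
    - [0, 0, 0, 0]
    - [0, 0, 0, 0]

```text
clock: 3.63
tool_pos: [0.697, -0.1237, 0.0414]
orientation: [-180.0, -0.1, -11.5]
force: [-0.5, 0.2, 0.0]
opening: 0.0502
```

>>> jog_arm:
  commands:
    - [0, 0, 0, 0]
    - [0, 0, 0, 0]
    - [0, 0, 0, 0]
    - [0, 0, 0, 0]
    - [0, 0, 0, 0]
    - [0, 0, 0, 0]
    - [0, 0, 0, 0]
    - [0, 0, 0, 0]
    - [0, 0, 0, 0]
    - [0, 0, 0, 0]
  fingers: 8

```text
clock: 4.47
tool_pos: [0.6965, -0.1237, 0.0406]
orientation: [180.0, -0.0, -11.5]
force: [0.2, 0.3, -0.1]
opening: 0.0134
```

```bash
python3 - <<'E'
from h import *
v=np.array([138.8,-30.3]);h=np.array([557.7,-93.4])
r=lambda a:np.array([[np.cos(a),-np.sin(a)],[np.sin(a),np.cos(a)]])@v
p=v.copy();acc=np.zeros(2);out=[]
for i in range(1,22):
    q=r(np.radians(4*i)); d=np.round(q-v-acc,0); acc+=d; out.append([int(d[0]),int(d[1]),0,4])
    if i%10==0: print(out, h+v+acc);out=[]
print(out,h+v+acc)
E
```

```text
[[2, 10, 0, 4], [1, 10, 0, 4], [0, 10, 0, 4], [0, 9, 0, 4], [-1, 10, 0, 4], [-2, 10, 0, 4], [-2, 10, 0, 4], [-3, 9, 0, 4], [-4, 9, 0, 4], [-4, 9, 0, 4]] [683.5 -27.7]
[[-5, 9, 0, 4], [-5, 8, 0, 4], [-6, 8, 0, 4], [-7, 7, 0, 4], [-7, 7, 0, 4], [-8, 7, 0, 4], [-8, 6, 0, 4], [-8, 5, 0, 4], [-9, 5, 0, 4], [-9, 4, 0, 4]] [611.5  38.3]
[[-9, 3, 0, 4]] [602.5  41.3]
```

>>> jog_arm:
  commands:
    - [2, 10, 0, 4]
    - [1, 10, 0, 4]
    - [0, 10, 0, 4]
    - [0, 9, 0, 4]
    - [-1, 10, 0, 4]
    - [-2, 10, 0, 4]
    - [-2, 10, 0, 4]
    - [-3, 9, 0, 4]
    - [-4, 9, 0, 4]
    - [-4, 9, 0, 4]

```text
clock: 5.3
tool_pos: [0.6842, -0.0269, 0.0406]
orientation: [180.0, -0.1, 28.7]
force: [1.2, 0.3, -0.8]
opening: 0.0136
```

>>> jog_arm:
  commands:
    - [-5, 9, 0, 4]
    - [-5, 8, 0, 4]
    - [-6, 8, 0, 4]
    - [-7, 7, 0, 4]
    - [-7, 7, 0, 4]
    - [-8, 7, 0, 4]
    - [-8, 6, 0, 4]
    - [-8, 5, 0, 4]
    - [-9, 5, 0, 4]
    - [-9, 4, 0, 4]

```text
clock: 6.13
tool_pos: [0.6122, 0.0399, 0.0408]
orientation: [179.9, -0.1, 68.7]
force: [2.0, 6.4, -3.9]
opening: 0.0136
```

>>> jog_arm:
  commands:
    - [-9, 3, 0, 4]
    - [0, 0, 0, 0]
    - [0, 0, 0, 0]
    - [0, 0, 0, 0]
    - [0, 0, 0, 0]
    - [0, 0, 0, 0]
    - [0, 0, 0, 0]
    - [0, 0, 0, 0]
    - [0, 0, 0, 0]
    - [0, 0, 0, 0]

```text
clock: 6.97
tool_pos: [0.6037, 0.0432, 0.0407]
orientation: [179.9, -0.2, 72.5]
force: [1.5, 7.5, -2.8]
opening: 0.0133
```

>>> jog_arm:
  commands:
    - [-2, 1, 0, 1]
    - [-2, 1, 0, 1]
    - [0, 1, 0, 0]
    - [0, 0, 0, 0]
    - [0, 0, 0, 0]
    - [0, 0, 0, 0]
    - [0, 0, 0, 0]
    - [0, 0, 0, 0]
    - [0, 0, 0, 0]
    - [0, 0, 0, 0]

```text
clock: 7.8
tool_pos: [0.6015, 0.0441, 0.0408]
orientation: [179.7, -0.1, 74.5]
force: [11.0, -5.2, -8.2]
opening: 0.0134
```

>>> jog_arm:
  commands:
    - [-2, 1, 0, 1]
    - [-2, 1, 0, 1]
    - [0, 0, 0, 0]
    - [0, 0, 0, 0]
    - [0, 0, 0, 0]
    - [0, 0, 0, 0]
    - [0, 0, 0, 0]
    - [0, 0, 0, 0]
    - [0, 0, 0, 0]
    - [0, 0, 0, 0]

```text
clock: 8.63
tool_pos: [0.6006, 0.0443, 0.0411]
orientation: [179.5, -0.1, 76.5]
force: [26.4, -20.1, -17.6]
opening: 0.0135
```

>>> jog_arm:
  commands:
    - [2, -1, 0, -2]
    - [1, -1, 0, -1]
    - [0, 0, 0, 0]
    - [0, 0, 0, 0]
    - [0, 0, 0, 0]
    - [0, 0, 0, 0]
    - [0, 0, 0, 0]
    - [0, 0, 0, 0]
    - [0, 0, 0, 0]
    - [0, 0, 0, 0]

```text
clock: 9.47
tool_pos: [0.6014, 0.0439, 0.041]
orientation: [179.7, -0.1, 73.6]
force: [15.3, -7.1, -11.2]
opening: 0.0137
```

>>> jog_arm:
  commands:
    - [0, 0, 0, 0]
    - [0, 0, 0, 0]
    - [0, 0, 0, 0]
    - [0, 0, 5, 0]
    - [0, 0, 10, 0]
    - [0, 0, 20, 0]
    - [0, 0, 30, 0]
    - [0, 0, 35, 0]
    - [0, 0, 40, 0]
    - [0, 0, 40, 0]
  fingers: 60

```text
clock: 10.3
tool_pos: [0.5967, 0.0441, 0.2234]
orientation: [180.0, 0.0, 73.5]
force: [0.7, 0.7, 0.0]
opening: 0.0595
```

```bash
python3 - <<'E'
from h import *
s=take('wrist','wrist3');print({k:s['obs'][k] for k in('clock','tool_pos','orientation','force','opening')})
t=take('scene','scene3')
b=t['image'][150:300,200:400,::-1];cv2.imwrite('pics/crop3.png',cv2.resize(b,None,fx=3,fy=3,interpolation=2))
E
```

```text
{'clock': 10.3, 'tool_pos': array([0.59668723, 0.04414498, 0.22338997]), 'orientation': array([1.79996580e+02, 1.60992749e-03, 7.35323656e+01]), 'force': array([0.7297014 , 0.74217758, 0.00802039]), 'opening': 0.05945671582060165}
```

View pics/wrist3.png

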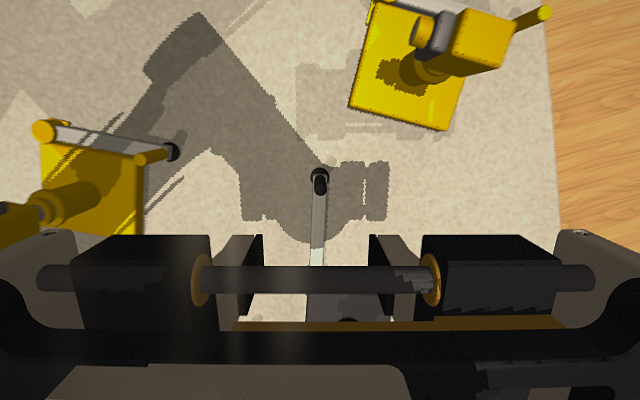

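View pics/crop3.png

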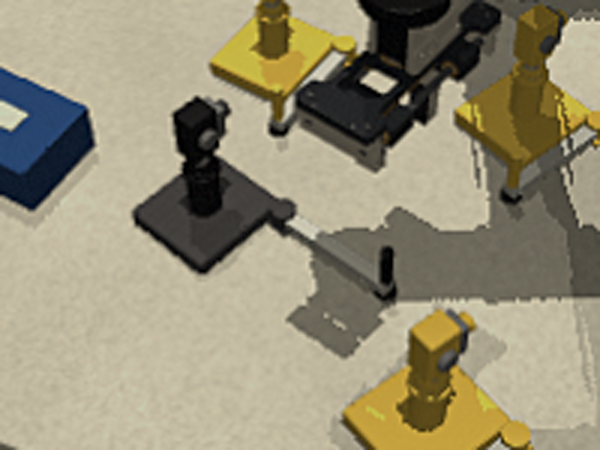

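The leg is swung out: peg at wrist (320,186), and square to the base in the scene crop (peg (385,250), hub (285,212)). I'll check the angle and work out the move to the head.

```bash
python3 - <<'E'
from h import *
s=load('wrist3');b=s['image'][160:230,280:360,::-1];cv2.imwrite('pics/crop4.png',cv2.resize(np.clip(b*2.0,0,255).astype(np.uint8),None,fx=6,fy=6,interpolation=2))
for v in (184,188):
  p=onz(s,(320.5,v),.07); print(p,np.degrees(np.arctan2(p[1]+.0934,p[0]-.5577)))
E
```

```text
[0.60422754 0.04524233 0.07      ] 71.44855578107064
[0.60302086 0.04108102 0.07      ] 71.3758945402232
```

View pics/crop4.png

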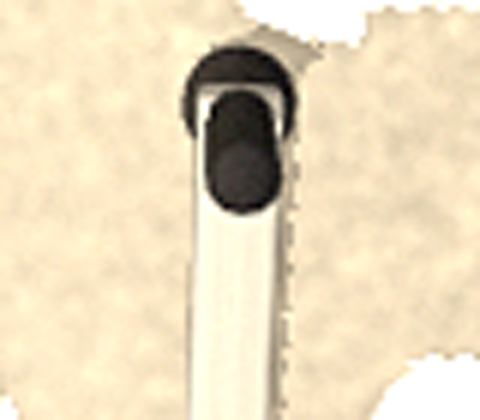

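>>> jog_arm:
  commands:
    - [-1, -20, 0, -7]
    - [-1, -20, 0, -7]
    - [-1, -20, 0, -7]
    - [-2, -20, 0, -7]
    - [-2, -20, 0, -7]
    - [-2, -20, 0, -7]
    - [-2, -20, 0, -7]
    - [-2, -20, 0, -7]
    - [-1, -20, 0, -7]
    - [-1, -20, 0, -7]

```text
clock: 11.23
tool_pos: [0.5821, -0.1566, 0.2218]
orientation: [180.0, -0.1, 3.2]
force: [0.2, 0.2, 0.2]
opening: 0.0602
```

>>> jog_arm:
  commands:
    - [0, -17, 0, -7]
    - [0, 0, 0, -7]
    - [0, 0, 0, -7]
    - [0, 0, 0, -2.5]
    - [0, 0, 0, 0]
    - [0, 0, 0, 0]
    - [0, 0, 0, 0]
    - [0, 0, 0, 0]
    - [0, 0, 0, 0]
    - [0, 0, 0, 0]

```text
clock: 12.07
tool_pos: [0.5824, -0.1726, 0.2206]
orientation: [180.0, 0.0, -19.9]
force: [-0.5, 0.2, 0.3]
opening: 0.0598
```

```bash
python3 - <<'E'
from h import *
s=take('wrist','wrist4');print({k:s['obs'][k] for k in('clock','tool_pos','orientation','force','opening')})
E
```

```text
{'clock': 12.0667, 'tool_pos': array([ 0.5824047 , -0.17259337,  0.22062367]), 'orientation': array([ 1.79998810e+02,  2.11045827e-03, -1.99414278e+01]), 'force': array([-0.53006464,  0.236198  ,  0.33541589]), 'opening': 0.05976268047820991}
```

View pics/wrist4.png

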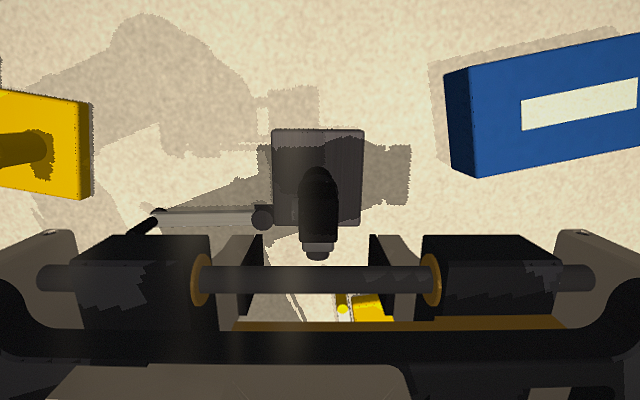

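The head is at (318,215) between the fingers, with the plate edges square to the picture. A close crop to centre on it.

```bash
python3 - <<'E'
from h import *
s=load('wrist4');b=s['image'][120:270,260:380,::-1];cv2.imwrite('pics/crop5.png',cv2.resize(np.clip(b*2.5,0,255).astype(np.uint8),None,fx=4,fy=4,interpolation=2))
E
```

```text
(no output)
```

View pics/crop5.png

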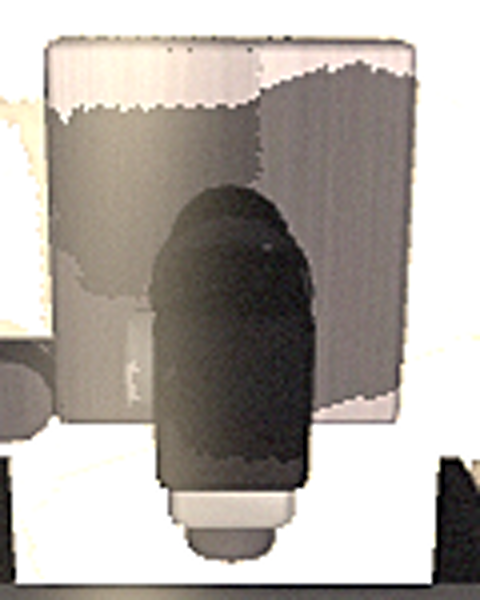

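```bash
python3 - <<'E'
from h import *
s=load('wrist4');f=lambda x,y:(260+(x+.5)/4-.5,120+(y+.5)/4-.5)
y=np.radians(-20);R=np.array([[np.cos(y),-np.sin(y)],[np.sin(y),np.cos(y)]])
T=s['obs']['tool_pos'][:2]
for n,p,z in [('hL',(158,486),.167),('hR',(311,486),.167),('pA',(46,42),.022),('pB',(414,42),.022),('pC',(400,421),.022)]:
    w=onz(s,f(*p),z)[:2]; print(n,w,'rel TCP stand frame mm',R.T@(w-T)*1e3)
E
```

```text
hL [ 0.57088086 -0.15548918] rel TCP stand frame mm [-16.6788403   12.13129279]
hR [ 0.56103933 -0.18269794] rel TCP stand frame mm [-16.6209207  -16.80257705]
pA [ 0.65427967 -0.14439311] rel TCP stand frame mm [57.89531657 51.08226552]
pB [ 0.61822246 -0.24399692] rel TCP stand frame mm [ 58.07913026 -54.84699356]
pC [ 0.50882476 -0.20500054] rel TCP stand frame mm [-58.05862302 -55.61859758]
```

>>> jog_arm:
  commands:
    - [0, -1, -15, 0]
    - [0, 0, -15, 0]
    - [0, 0, -15, 0]
    - [0, 0, -15, 0]
    - [0, 0, -15, 0]
    - [0, 0, -15, 0]
    - [0, 0, -11, 0]
    - [0, 0, 0, 0]
    - [0, 0, 0, 0]
    - [0, 0, 0, 0]

```text
clock: 12.95
tool_pos: [0.583, -0.1738, 0.1204]
orientation: [-180.0, -0.1, -20.0]
force: [-0.0, 0.3, 0.6]
opening: 0.0601
```

>>> jog_arm:
  commands:
    - [0, 0, 0, 0]
    - [0, 0, 0, 0]
    - [0, 0, 0, 0]
    - [0, 0, 0, 0]
    - [0, 0, 0, 0]
    - [0, 0, 0, 0]
    - [0, 0, 0, 0]
    - [0, 0, 0, 0]
    - [0, 0, 0, 0]
    - [0, 0, 0, 0]
  fingers: 25

```text
clock: 13.78
tool_pos: [0.5828, -0.1738, 0.1201]
orientation: [-180.0, -0.1, -20.0]
force: [-0.3, 0.7, 5.5]
opening: 0.0318
```

>>> jog_arm:
  commands:
    - [0, 0, 2, 0]
    - [0, 0, 4, 0]
    - [0, 0, 5, 0]
    - [0, 0, 5, 0]
    - [0, 0, 5, 0]
    - [0, 0, 5, 0]
    - [0, 0, 5, 0]
    - [0, 0, 5, 0]
    - [0, 0, 4, 0]
    - [0, 0, 0, 0]

```text
clock: 14.62
tool_pos: [0.5826, -0.1737, 0.1606]
orientation: [-180.0, -0.0, -20.0]
force: [1.5, 0.2, -1.8]
opening: 0.0319
```

>>> jog_arm:
  commands:
    - [0, 0, 4, 0]
    - [0, 0, 4, 0]
    - [0, 0, 4, 0]
    - [0, 0, 4, 0]
    - [0, 0, 4, 0]
    - [0, 0, 4, 0]
    - [0, 0, 4, 0]
    - [0, 0, 4, 0]
    - [0, 0, 4, 0]
    - [0, 0, 0, 0]

```text
clock: 15.45
tool_pos: [0.5824, -0.1737, 0.1957]
orientation: [-180.0, 0.0, -20.0]
force: [2.7, 0.2, -3.7]
opening: 0.0316
```

>>> jog_arm:
  commands:
    - [0, 0, 4, 0]
    - [0, 0, 4, 0]
    - [0, 0, 4, 0]
    - [0, 0, 4, 0]
    - [0, 0, 4, 0]
    - [0, 0, 4, 0]
    - [0, 0, 4, 0]
    - [0, 0, 4, 0]
    - [0, 0, 4, 0]
    - [0, 0, 0, 0]

```text
clock: 16.28
tool_pos: [0.5823, -0.1737, 0.2317]
orientation: [180.0, 0.0, -20.0]
force: [3.1, -0.5, -2.5]
opening: 0.0315
```

```bash
python3 - <<'E'
from h import *
t=take('scene','scene5');print(t['obs']['force'],t['obs']['tool_pos'])
b=t['image'][120:270,200:400,::-1];cv2.imwrite('pics/crop6.png',cv2.resize(np.clip(b*1.6,0,255).astype(np.uint8),None,fx=4,fy=4,interpolation=2))
t=take('wrist','wrist5')
b=t['image'][120:320,220:420,::-1];cv2.imwrite('pics/crop7.png',cv2.resize(np.clip(b*2.2,0,255).astype(np.uint8),None,fx=3,fy=3,interpolation=2))
E
```

```text
[ 3.12229907 -0.50391513 -2.5053512 ] [ 0.58230163 -0.1736565   0.23170869]
```

View pics/crop6.png

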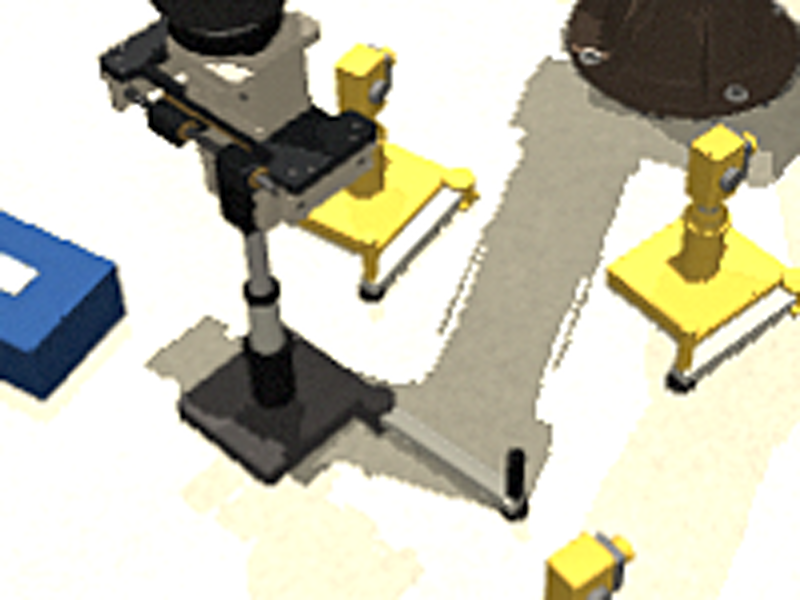

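View pics/crop7.png

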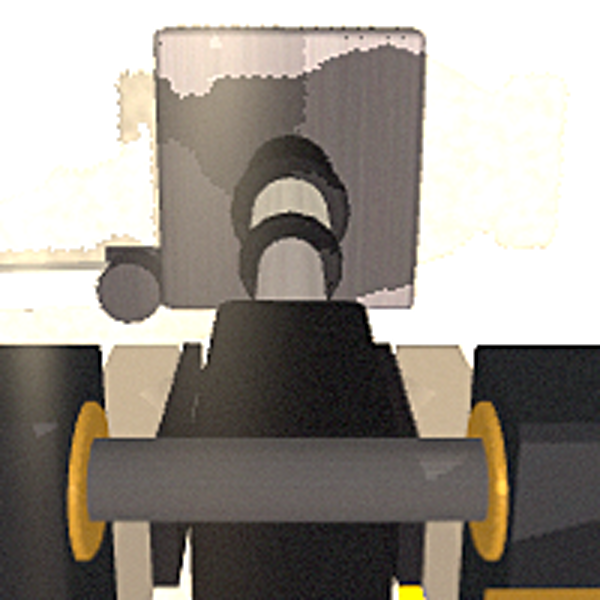

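The scene crop shows the head in the gripper with both tubes out (collar at (262,290)), and the leg still out. I'll ease up to the second stop.

>>> jog_arm:
  commands:
    - [0, 0, 2, 0]
    - [0, 0, 2, 0]
    - [0, 0, 2, 0]
    - [0, 0, 0, 0]
    - [0, 0, 0, 0]
    - [0, 0, 0, 0]
    - [0, 0, 0, 0]
    - [0, 0, 0, 0]
    - [0, 0, 0, 0]
    - [0, 0, 0, 0]

```text
clock: 17.22
tool_pos: [0.5823, -0.1737, 0.2376]
orientation: [180.0, 0.0, -20.0]
force: [3.2, 0.4, -7.4]
opening: 0.0316
```

>>> jog_arm:
  commands:
    - [0, 0, 1, 0]
    - [0, 0, 1, 0]
    - [0, 0, 0, 0]
    - [0, 0, 0, 0]
    - [0, 0, 0, 0]
    - [0, 0, 0, 0]
    - [0, 0, 0, 0]
    - [0, 0, 0, 0]
    - [0, 0, 0, 0]
    - [0, 0, 0, 0]

```text
clock: 18.05
tool_pos: [0.5823, -0.1737, 0.2395]
orientation: [180.0, 0.0, -20.0]
force: [2.2, 0.4, -9.5]
opening: 0.0318
```

>>> jog_arm:
  commands:
    - [0, 0, 1, 0]
    - [0, 0, 0, 0]
    - [0, 0, 0, 0]
    - [0, 0, 0, 0]
    - [0, 0, 0, 0]
    - [0, 0, 0, 0]
    - [0, 0, 0, 0]
    - [0, 0, 0, 0]
    - [0, 0, 0, 0]
    - [0, 0, 0, 0]

```text
clock: 18.88
tool_pos: [0.5823, -0.1737, 0.2404]
orientation: [180.0, 0.0, -20.0]
force: [3.3, -0.5, -12.3]
opening: 0.0313
```

>>> jog_arm:
  commands:
    - [0, 0, 1, 0]
    - [0, 0, 0, 0]
    - [0, 0, 0, 0]
    - [0, 0, 0, 0]
    - [0, 0, 0, 0]
    - [0, 0, 0, 0]
    - [0, 0, 0, 0]
    - [0, 0, 0, 0]
    - [0, 0, 0, 0]
    - [0, 0, 0, 0]

```text
clock: 19.72
tool_pos: [0.5821, -0.1735, 0.2405]
orientation: [-180.0, 0.1, -20.0]
force: [5.2, -1.3, -21.0]
opening: 0.0318
```

The stop is reached: no further rise, and the force stepped up. I'll confirm it holds and take a last look.

>>> jog_arm:
  commands:
    - [0, 0, 0, 0]
    - [0, 0, 0, 0]
    - [0, 0, 0, 0]
    - [0, 0, 0, 0]
    - [0, 0, 0, 0]
    - [0, 0, 0, 0]
    - [0, 0, 0, 0]
    - [0, 0, 0, 0]
    - [0, 0, 0, 0]
    - [0, 0, 0, 0]

```text
clock: 20.55
tool_pos: [0.5821, -0.1735, 0.2405]
orientation: [180.0, 0.1, -20.0]
force: [4.5, -0.6, -21.3]
opening: 0.0318
```

```bash
python3 - <<'E'
from h import *
t=take('scene','scene6');print(t['obs']['force'],t['obs']['tool_pos'],t['obs']['opening'])
b=t['image'][120:270,200:400,::-1]
cv2.imwrite('pics/crop8.png',cv2.resize(np.clip(b*1.6,0,255).astype(np.uint8),None,fx=4,fy=4,interpolation=2))
# expected: bottom of head z .229, mid tube top (collar) z ~.145
w=take('wrist','wrist6');cv2.imwrite('pics/crop9.png',cv2.resize(np.clip(w['image'][120:320,220:420,::-1]*2.2,0,255).astype(np.uint8),None,fx=3,fy=3,interpolation=2))
E
```

```text
[  4.46329189  -0.6002824  -21.26210446] [ 0.58208616 -0.1735451   0.24048895] 0.03180769171458736
```

View pics/crop8.png

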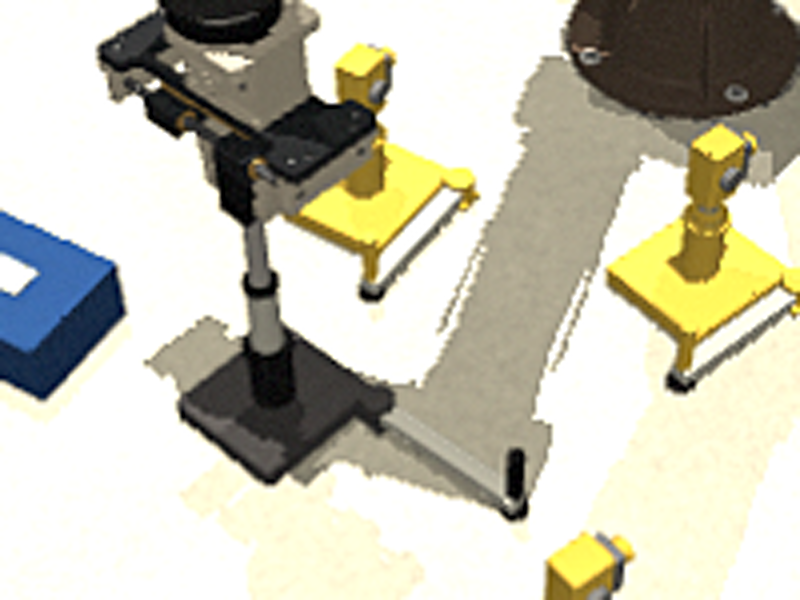

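View pics/crop9.png

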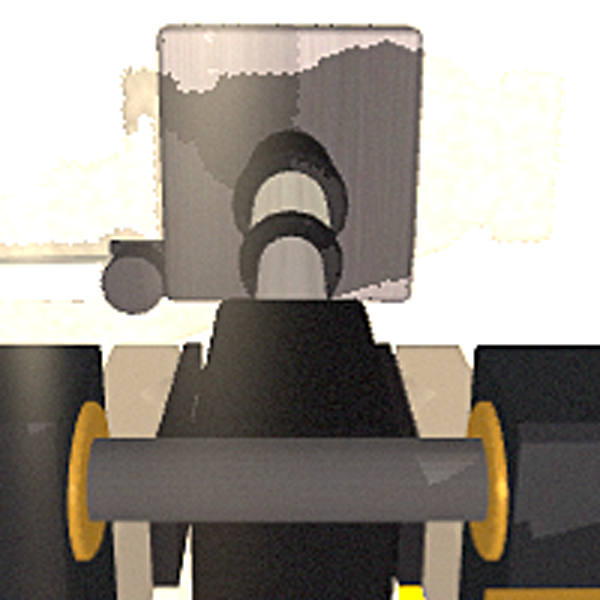

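The head sits in the gripper exactly as before. The collar rose from (262,290) to (262,283) and the leg is still out, so I'm handing in.

```bash
python3 -c "
from plant import close_job,get_obs
close_job();o=get_obs();print(o['clock'],o['tool_pos'],o['force'],o['opening'])"
```

```text
the job is handed in; nothing more can be done
the job is handed in; nothing more can be done
```

The stand is set up and the job is handed in at about 20.7 s of the 48 s allowed. The side leg is fully out, and the arm is holding the head at full height with the button squeezed.

- **Leg:** I pinched the peg and swung it counter-clockwise to its hard end, where it pushed back with about 30 N. After I let go, the picture put it at about 1.59 rad, past the 1.55 rad seating point. It was still out in the last picture.
- **Mast:** I gripped the head across the button (opening 31.8 mm, so pressed) and pulled straight up 120.4 mm. At that height a further 1 mm command gave no more rise, and the downward force stepped from 12 to 21 N. It then held unchanged for a second, and the wrist picture showed no slip in the grip.
- **Bystanders:** My moves stayed clear of the bottle, cup, tissue box and yellow stands, and the last crop shows the box and the yellow stands in place. I did not photograph the bottle and cup again at the end.
- **Disagreements:**
  - While the middle tube was moving, the wrist read only 3 to 4 N downward, against the stated 10 N or so. This may be because the reading had shifted to about +5 N when I gripped the head. Both tubes were visibly out.
  - The gripper's position at the leg's end stop worked out to 1.62 rad, slightly past the 1.60 rad limit. That is within my error in placing the hinge.

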